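# Make sure the lamp's switch box is on, by feel

### The arm

A 6-joint arm with a two-finger parallel gripper is mounted at the origin on a cart in front of the work surface, level with it; the furniture and walls round the work are solid. World frame = base frame: x ahead of the robot, y to its left, z up, the work surface at z = 0. Lengths are in mm, angles in rad, forces in N, time in s.
With the tool pointing down it reaches from about 275 to 1000 mm from the base axis. Payload 8.4 kg.
Tool frame: the origin (TCP) lies midway between the tips of the shut fingers; the grasp point (between the pads) lies 19 mm behind it; z points along the fingers, y is the line along which they close (so a half turn about z gives the same grasp; the last joint's range is limited). The gripper opens to 85 mm and grips with 20 to 120 N. Pads are 22 mm wide; open, the fingers measure 114 mm over their backs; the gripper's body (76 mm by 85 mm) begins 54 mm behind the grasp point. The pads swing forward as they close: fully open they stand 13 mm farther back than shut.
Start: joints at [-1.194, 0.353, 1.633, -0, 1.155, -0.002], TCP at [231.127, -580.696, 231.281] pointing down, gripper open.
Joint ranges: [-2.63, 2.63], [-0.92, 2.1], [0.06, 2.66], [-1.3, 4.44], [0, 2.69], [-3.02, 3.02]. Speed limits (rad/s): [2.22, 2.22, 2.79, 3.14, 3.14, 3.14].

### API

Orientations are given as [roll, pitch, yaw] about the fixed x, y, z axes, in that order (R = Rz(yaw) Ry(pitch) Rx(roll)).
In Python, from rig import telemetry, optics, r gives the robot as it stands.
- The arm moves only by the tool play_rows, never from a script. Its arguments are lists of equal length, an entry for each row: "dp": the shift along the tool's x, y, z in units of 40 mm (1.0 is 40 mm), a list of three; "rot": the turn, a rotation vector about the tool's x, y, z in units of 6 degrees (1.0 is 6 degrees), a list of three. In form: {"dp": [[tx, ty, tz], ...], "rot": [[ax, ay, az], ...]}. A call has 1 to 5 rows; each row is the pose to reach, as a shift and turn from the pose commanded when the call began, along the tool's axes at that moment; what a row does not reach only later rows make up. A row lasts 1/12 s, in which the tool goes at most 41.7 mm and 7.16 degrees, less where a joint would pass 70% of its speed; a pose out of reach is approached as far as the arm can. A call with a gripper value outside its range is refused whole. "fingers" is the opening, from 0 (shut) to 1 (fully open), set as the call begins (left out, the last holds). The fingers move at their own pace and stop on an object; "grip_force" is the grip in N (left out, the last holds). Time passes only in rows, so rows that repeat a pose let the fingers close. It gives the time, the measured TCP pose, the force, the opening and the grip force at its end, in the units of the state.
- telemetry.sense(): the state, without advancing time (a new reading comes with each control period).
- optics.grab_frame(name): name is "side" or "top"; returns a dict with "color" (400x640x3 uint8, red, green, blue), "mtx" (3x3 intrinsics, pixels), "D" ([k1, k2, p1, p2, k3] as OpenCV has them; the pictures are not rectified), "R" (3x3) and "t" (3): a world point X has camera coordinates R X + t. Camera axes: x right, y down, z forward; pixel columns grow to the right and rows downward; lengths in mm; the calibration is good to about 2 mm. A picture is of the moment at which its call begins. There is no depth.
- r.sign_off(): hands the job in; it is judged then, once.
The state is a dict: "clock": time; "qpos": joint angles; "qvel": joint speeds; "joint_efforts": joint torques, N m; "eef_pos": TCP position; "tcp_rot": TCP orientation; "contact_force": force on the tool from outside, world axes, zero at the start; "wrist_torque": the same for the moment, N m; "opening": opening from 0.0 (shut) to 1.0 (fully open); "grasp_force": force on a finger pad.
Only numpy, scipy, OpenCV 4.12 (cv2) and the standard library are available. Lean on these libraries where they do the work, as an engineer would, in place of code of your own. Each camera call takes 0.05 s, during which the arm holds its last target. There are 200 camera calls.

### The job

The pilot lens of the microscope lamp's switch box (the box with the long toggle lever) is dead, so check the toggle by touch: feel the long lever with the fingertips, even if it looks on, and flip it over to on, leaning towards the lens, only if it is off. If it is already on, do not switch it off on the way. Leave the short lever of the other box as it is.

Things in the scene. Friction and masses are not known exactly. Their poses are not given: they have to be found in the camera images.
- tall_box: the box to check: fixed grey box, aluminium lid, 100 (x) x 72 (y) x 45 mm high, left or right, turned up to 35 deg. Known from its twin only by the longer lever. Origin: centre of underside, z up; +x points from the lever (mid-top) to the unlit pilot lens (dark dome 19 mm wide, 9 mm high, at x = +35 mm, on the side away from the robot). Lever pivot at (0, 0, 48) mm; it swings in the x-z plane
- tall_lever (a joint): the long toggle lever, a 9 mm steel rod with a 16 mm ball centred 65 mm from the pivot. 0 = off: leans 0.45 rad away from the lens; 0.9 = on: leans 0.45 rad towards it; rigid stops there. It starts off or on. Pushed past upright (0.45) it tips over by itself onto the other stop; about 1 N at the ball moves it
- tall_tip (a point): centre of the long lever's ball. In the box's frame it is at x = -28 mm when off, +28 mm when on, y = 0, z = 106.5 mm in both (ball top 114.5 mm above the table); z = 113 mm when upright
- short_tip (a point): centre of the 16 mm ball on the short lever (32 mm from pivot to ball centre, ball about 77 mm above the table) of the other switch box, of the same size and also fixed. It is off (leans away from its lens) and stays as it is

How it is judged:
By the outcome, as a careful person would: the job done as asked, in the order asked, and still so for the second after the job is handed in, with the robot touching nothing.
It also fails if it takes over 38 s, if anything falls off the work surface, if the arm or the gripper's body presses on something with over 40 N, if the wrist force passes 120 N, or if a joint passes its speed limit or range.

## Working session

There is one attempt and no reset: what is moved stays moved. The work goes in short steps, Python scripts to look and compute and a tool call to move; the robot and the scene stay as the last step left them, time stands still between calls to the robot, and variables do not carry over. Pictures are saved under pics/ and viewed, at most 10 in all, crops included, and the job is handed in when it is done.

Besides the shell and the picture viewer there is one more tool, called as name(argument=value, ...), one argument or row to a line, values as JSON. play_rows: Moves the arm, as the interface text tells. Its arguments: {"type":"object","properties":{"dp":{"type":"array"},"rot":{"type":"array"},"fingers":{"type":"number"},"grip_force":{"type":"number"}},"required":["dp","rot"]}

```bash
mkdir -p pics
python3 - <<'E'
from rig import telemetry, optics, r
import cv2
s=telemetry.sense();print({k:s[k] for k in('clock','eef_pos','tcp_rot','contact_force','opening')})
for n in('side','top'):
    f=optics.grab_frame(n);cv2.imwrite(f'pics/{n}0.png',f['color'][...,::-1])
    print(n,f['mtx'].tolist(),f['D'],f['R'].tolist(),f['t'])
E
```

```text
{'clock': 0.0, 'eef_pos': array([ 230.94526504, -580.27198213,  230.59343164]), 'tcp_rot': array([-3.14026650e+00,  1.63758750e-05,  3.78772606e-01]), 'contact_force': array([-0.63256641, -0.22503503,  1.02981503]), 'opening': 0.9982477271429784}
side [[408.5812063109595, 0.0, 318.39303290110263], [0.0, 408.5812063109595, 193.67660672732916], [0.0, 0.0, 1.0]] [-0.02766428  0.          0.          0.          0.        ] [[0.9998605758302723, -0.002015397285439558, 0.01657609948506541], [0.008520179983260563, -0.7921651752867199, -0.610247279056624], [0.014360899463814539, 0.610303427187446, -0.7920375567672584]] [-514.64325378  143.35142693  829.17117214]
top [[445.0062058176186, 0.0, 316.6424467569058], [0.0, 445.0062058176186, 203.52725610241532], [0.0, 0.0, 1.0]] [-0.05347594  0.          0.          0.          0.        ] [[0.011402668128831738, -0.999932203494516, -0.0023595707545969687], [-0.9914352797328259, -0.010998690428689187, -0.1301349872630258], [0.1301002123773737, 0.003823247762843267, -0.9914934783022562]] [109.63304941 527.5653261  883.48448309]
```

View pics/top0.png

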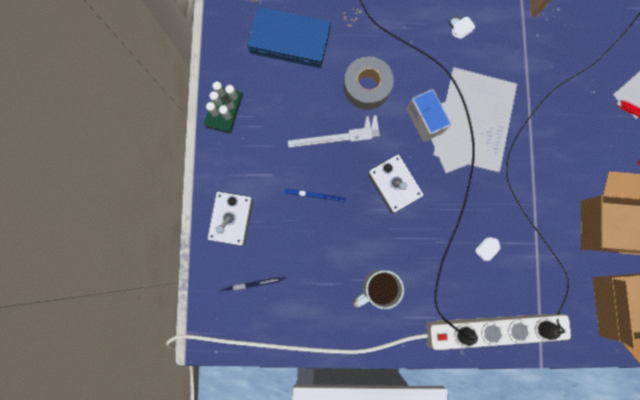

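View pics/side0.png

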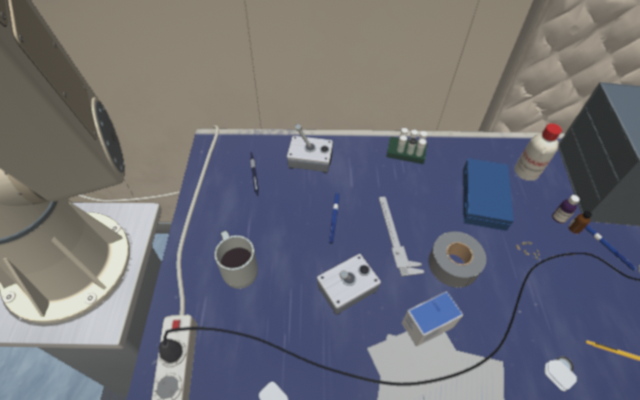

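The box at the far left (top image about (230,218), side image about (310,150)) has the long lever, and its lens is at top (232,201). The lever seems to lean away from the lens, with its ball near top (221,229). I'll enlarge both views.

Run:
```python
import cv2,numpy as np
a=cv2.imread('pics/top0.png')[185:250,200:265];b=cv2.imread('pics/side0.png')[120:185,278:343]
z=lambda i:cv2.resize(i,None,fx=6,fy=6,interpolation=cv2.INTER_CUBIC)
cv2.imwrite('pics/crop.png',np.hstack([z(a),z(b)]))
```

```text
(no output)
```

View pics/crop.png

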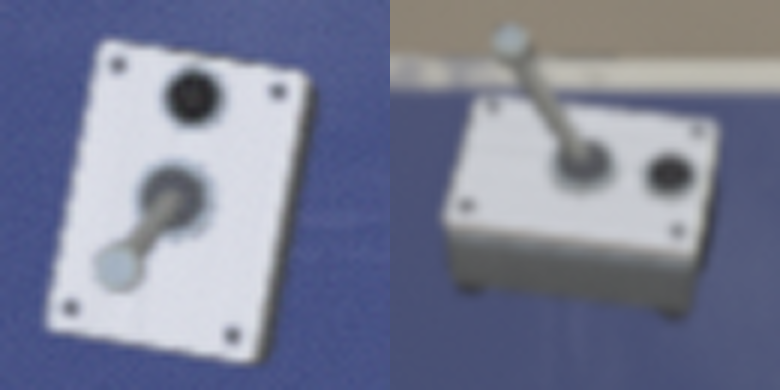

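The enlarged crops show the ball at top (219.8,229.5) and side (298,126.8). The lens is at top (232,201) and side (324.3,148.8). The lever looks off. Next I'll triangulate.

```bash
cat > h.py <<'E'
from rig import telemetry, optics, r
import cv2,numpy as np
from scipy.optimize import least_squares
def proj(f,X): return cv2.projectPoints(np.float64(X).reshape(-1,1,3),cv2.Rodrigues(f['R'])[0],f['t'],f['mtx'],f['D'])[0].reshape(-1,2)
E
python3 - <<'E'
from h import *
T,S=optics.grab_frame('top'),optics.grab_frame('side')
t=np.array([[119,267],[192,97],[103,42],[310,72],[263,362],[47,328]])/6+[200,185]
s=np.array([[120,41],[278,173],[82,97],[328,122],[303,255],[55,222]])/6+[278,120]
# box frame: top order corners: (lens end,left),(lens end,right),(back,right),(back,left)
L=np.array([[35,0,49],[50,36,45],[50,-36,45],[-50,-36,45],[-50,36,45]])
def W(p):
    c,q=np.cos(p[2]),np.sin(p[2]);return L@np.array([[c,-q,0],[q,c,0],[0,0,1]]).T+[p[0],p[1],p[6]]
def f(p):
    w=np.vstack([p[3:6],W(p)])
    return np.r_[(proj(T,w)-t).ravel(), (proj(S,w)-s[[0,1,3-1+1-0-0,4,5,2]] if 0 else proj(S,w)-s[[0,1,3,4,5,2]] if 0 else proj(S,w)-s[[0,1,3,4,5,2]]).ravel()]
# side image: right=+x, up=+y -> (50,36)=upper right(3),(50,-36)=lower right(4),(-50,-36)=lower left(5),(-50,36)=upper left(2)
o=least_squares(f,[480,200,0,450,200,106,0]);p=o.x
print(p.round(2),np.abs(o.fun).max(),np.round(o.fun,1))
c,q=np.cos(p[2]),np.sin(p[2]);d=p[3:5]-p[:2];print('ball box',c*d[0]+q*d[1],-q*d[0]+c*d[1])
for b in(-28,28):
  w=[p[0]+b*c,p[1]+b*q,106.5];print(b,w,proj(T,w),proj(S,w))
E
```

```text
[ 4.9366e+02  2.9280e+02 -1.4000e-01  4.6600e+02  2.9834e+02  1.0475e+02
 -5.7400e+00] 0.7299219789304914 [-0.  -0.3  0.5 -0.1 -0.1 -0.3 -0.4 -0.2 -0.7 -0.4  0.6 -0.1 -0.4  0.1
 -0.2  0.3 -0.7  0.1 -0.  -0.5 -0.7  0.3  0.2 -0.1]
ball box -28.164020787025063 1.678419134527409
-28 [np.float64(465.9314330948039), np.float64(296.65769508933664), 106.5] [[220.4729354  229.16406481]] [[297.55103716 126.84117589]]
28 [np.float64(521.3979461009362), np.float64(288.9462792050418), 106.5] [[225.62165862 200.16933681]] [[321.85104452 129.44486524]]
```

Vision says off, and touch will confirm it. I'll shut the fingers and come in from the side away from the lens, so a lever that is already on can't be switched off.

play_rows(
  dp=[
    [0.49, -0.76, 0],
    [0.98, -1.51, 0],
    [1.48, -2.27, 0],
    [1.97, -3.02, 0],
    [2.47, -3.78, 0],
  ],
  rot=[
    [0, 0, 0],
    [0, 0, 0],
    [0, 0, 0],
    [0, 0, 0],
    [0, 0, 0],
  ],
  fingers=0,
)

```text
clock: 0.62
eef_pos: [266.9, -402.0, 231.0]
tcp_rot: [-3.141, -0.0, 0.378]
contact_force: [0.4, 0.1, 0.0]
opening: 0.296
grasp_force: 0.0
```

play_rows(
  dp=[
    [0.49, -0.76, 0],
    [0.98, -1.51, 0],
    [1.48, -2.27, 0],
    [1.97, -3.02, 0],
    [2.47, -3.78, 0],
  ],
  rot=[
    [0, 0, 0],
    [0, 0, 0],
    [0, 0, 0],
    [0, 0, 0],
    [0, 0, 0],
  ],
)

```text
clock: 1.03
eef_pos: [302.7, -225.1, 231.3]
tcp_rot: [3.141, -0.0, 0.378]
contact_force: [0.5, 1.1, 0.1]
opening: -0.002
grasp_force: 0.0
```

play_rows(
  dp=[
    [0.49, -0.76, 0],
    [0.98, -1.51, 0],
    [1.48, -2.27, 0],
    [1.97, -3.02, 0],
    [2.47, -3.78, 0],
  ],
  rot=[
    [0, 0, 0],
    [0, 0, 0],
    [0, 0, 0],
    [0, 0, 0],
    [0, 0, 0],
  ],
)

```text
clock: 1.45
eef_pos: [338.6, -48.0, 231.5]
tcp_rot: [3.141, -0.001, 0.378]
contact_force: [1.4, 0.5, -0.1]
opening: -0.007
grasp_force: 0.0
```

play_rows(
  dp=[
    [0.49, -0.76, 0],
    [0.98, -1.51, 0],
    [1.48, -2.27, 0],
    [1.97, -3.02, 0],
    [2.47, -3.78, 0],
  ],
  rot=[
    [0, 0, 0],
    [0, 0, 0],
    [0, 0, 0],
    [0, 0, 0],
    [0, 0, 0],
  ],
)

```text
clock: 1.87
eef_pos: [374.5, 129.3, 231.5]
tcp_rot: [3.141, -0.001, 0.379]
contact_force: [0.9, -1.1, -0.1]
opening: 0.005
grasp_force: 0.0
```

play_rows(
  dp=[
    [0.49, -0.76, 0],
    [0.98, -1.51, 0],
    [1.48, -2.27, 0],
    [1.97, -3.02, 0],
    [2.47, -3.78, 0],
  ],
  rot=[
    [0, 0, 0],
    [0, 0, 0],
    [0, 0, 0],
    [0, 0, 0],
    [0, 0, 0],
  ],
)

```text
clock: 2.28
eef_pos: [410.4, 306.3, 231.2]
tcp_rot: [3.141, 0.0, 0.379]
contact_force: [2.0, 0.1, 0.1]
opening: 0.0
grasp_force: 0.0
```

play_rows(
  dp=[
    [0, 0, 0],
    [0, 0, 0],
    [0, 0, 0],
    [0, 0, 0],
    [0, 0, 0],
  ],
  rot=[
    [0, 0, -1],
    [0, 0, -2],
    [0, 0, -3],
    [0, 0, -4],
    [0, 0, -5],
  ],
)

```text
clock: 2.7
eef_pos: [410.4, 304.5, 231.1]
tcp_rot: [-3.141, 0.0, 0.908]
contact_force: [1.2, 0.3, -0.2]
opening: -0.004
grasp_force: 0.0
```

play_rows(
  dp=[
    [0, 0, 0],
    [0, 0, 0],
    [0, 0, 0],
    [0, 0, 0],
    [0, 0, 0],
  ],
  rot=[
    [0, 0, -1],
    [0, 0, -2],
    [0, 0, -3],
    [0, 0, -4],
    [0, 0, -5],
  ],
)

```text
clock: 3.12
eef_pos: [410.4, 304.3, 231.2]
tcp_rot: [-3.141, 0.0, 1.431]
contact_force: [0.8, 1.0, -0.6]
opening: -0.0
grasp_force: 0.0
```

play_rows(
  dp=[
    [0, 0, 0],
    [0, 0, 0],
  ],
  rot=[
    [0, 0, 0],
    [0, 0, 0],
  ],
)

```text
clock: 3.28
eef_pos: [410.5, 304.4, 231.2]
tcp_rot: [-3.142, 0.0, 1.423]
contact_force: [-0.5, -0.7, 0.6]
opening: 0.004
grasp_force: 0.0
```

play_rows(
  dp=[
    [0, 0, 0.7],
    [0, 0, 1.4],
    [0, 0, 2.1],
    [0, 0, 2.8],
    [0, 0, 3.35],
  ],
  rot=[
    [0, 0, 0],
    [0, 0, 0],
    [0, 0, 0],
    [0, 0, 0],
    [0, 0, 0],
  ],
)

```text
clock: 3.7
eef_pos: [409.9, 303.9, 95.4]
tcp_rot: [-3.141, 0.001, 1.422]
contact_force: [-0.3, -0.0, 0.2]
opening: 0.002
grasp_force: 0.0
```

play_rows(
  dp=[
    [0, 0.2, 0],
    [0, 0.4, 0],
    [0, 0.6, 0],
    [0, 0.6, 0],
    [0, 0.6, 0],
  ],
  rot=[
    [0, 0, 0],
    [0, 0, 0],
    [0, 0, 0],
    [0, 0, 0],
    [0, 0, 0],
  ],
)

```text
clock: 4.12
eef_pos: [435.9, 301.4, 98.8]
tcp_rot: [3.14, -0.002, 1.424]
contact_force: [0.5, 0.4, -0.0]
opening: -0.002
grasp_force: 0.0
```

Run:
```python
from h import *
z=lambda i:cv2.resize(i[...,::-1],None,fx=5,fy=5,interpolation=cv2.INTER_CUBIC)
cv2.imwrite('pics/c1.png',np.hstack([z(optics.grab_frame('top')['color'][180:255,195:265]),z(optics.grab_frame('side')['color'][110:185,260:340])]))
```

```text
(no output)
```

View pics/c1.png

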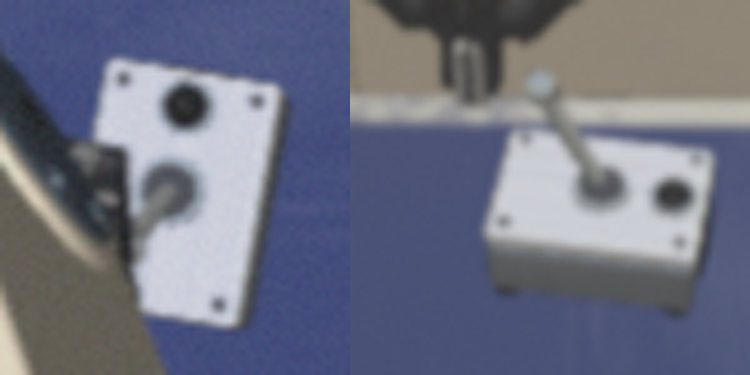

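The side crop shows the shut fingertips at about (472,95), just left of the ball at (541,85) and in line with it. The lever still leans away from the lens. I'll feel forward in small steps.

play_rows(
  dp=[
    [0, 0.06, 0],
    [0, 0.12, 0],
    [0, 0.12, 0],
  ],
  rot=[
    [0, 0, 0],
    [0, 0, 0],
    [0, 0, 0],
  ],
)

```text
clock: 4.47
eef_pos: [439.5, 300.4, 97.6]
tcp_rot: [3.141, -0.0, 1.426]
contact_force: [-0.4, -0.1, 0.2]
opening: -0.002
grasp_force: 0.0
```

play_rows(
  dp=[
    [0, 0.06, 0],
    [0, 0.06, 0],
    [0, 0.06, 0],
  ],
  rot=[
    [0, 0, 0],
    [0, 0, 0],
    [0, 0, 0],
  ],
)

```text
clock: 4.72
eef_pos: [441.5, 299.9, 97.2]
tcp_rot: [-3.142, 0.0, 1.426]
contact_force: [-0.0, -0.7, -0.4]
opening: 0.0
grasp_force: 0.0
```

play_rows(
  dp=[
    [0, 0.06, 0],
    [0, 0.06, 0],
    [0, 0.06, 0],
  ],
  rot=[
    [0, 0, 0],
    [0, 0, 0],
    [0, 0, 0],
  ],
)

```text
clock: 4.97
eef_pos: [443.9, 299.5, 97.2]
tcp_rot: [-3.142, -0.0, 1.426]
contact_force: [-0.2, 0.5, 0.4]
opening: -0.001
grasp_force: 0.0
```

play_rows(
  dp=[
    [0, 0.06, 0],
    [0, 0.12, 0],
    [0, 0.12, 0],
  ],
  rot=[
    [0, 0, 0],
    [0, 0, 0],
    [0, 0, 0],
  ],
)

```text
clock: 5.22
eef_pos: [448.9, 298.8, 97.3]
tcp_rot: [3.142, -0.0, 1.426]
contact_force: [-1.6, -0.5, 1.2]
opening: -0.002
grasp_force: 0.6
```

Run:
```python
from h import *
for i in range(6):
    optics.grab_frame('side');s=telemetry.sense();print(s['eef_pos'].round(1),s['contact_force'].round(2),s['wrist_torque'].round(3))
z=lambda i:cv2.resize(i[...,::-1],None,fx=5,fy=5,interpolation=cv2.INTER_CUBIC)
cv2.imwrite('pics/c2.png',np.hstack([z(optics.grab_frame('top')['color'][180:255,195:265]),z(optics.grab_frame('side')['color'][110:185,260:340])]))
```

```text
[448.7 298.8  97.3] [-1.08 -0.25  1.11] [ 0.041  0.197 -0.012]
[448.6 298.8  97.2] [-0.68  0.37 -0.05] [0.067 0.173 0.021]
[448.6 298.8  97.2] [-0.81 -0.56  0.32] [0.084 0.178 0.003]
[448.5 298.8  97.2] [-1.05  0.52  0.35] [0.013 0.189 0.025]
[448.5 298.8  97.2] [-1.58  0.26  2.15] [ 0.022  0.174 -0.005]
[448.5 298.8  97.2] [-0.71  0.24  0.68] [0.02  0.219 0.088]
```

View pics/c2.png

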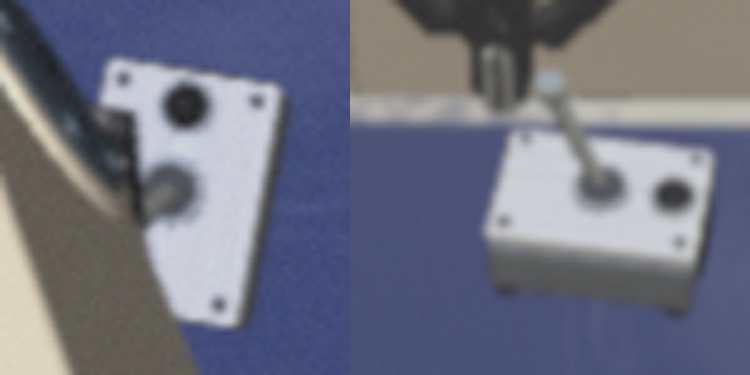

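Contact felt: about 1 N backwards and a steady 0.19 N m at the wrist, at the off position. The ball at (549,82) has shifted slightly. The lever is off, so I'll push it past upright.

play_rows(
  dp=[
    [0, 0.15, 0],
    [0, 0.3, 0],
    [0, 0.45, 0],
    [0, 0.6, 0],
    [0, 0.7, 0],
  ],
  rot=[
    [0, 0, 0],
    [0, 0, 0],
    [0, 0, 0],
    [0, 0, 0],
    [0, 0, 0],
  ],
)

```text
clock: 6.03
eef_pos: [477.6, 294.8, 97.4]
tcp_rot: [3.141, -0.0, 1.426]
contact_force: [0.4, 0.8, 1.3]
opening: 0.002
grasp_force: 0.0
```

play_rows(
  dp=[
    [0, 0.08, 0],
    [0, 0.08, 0],
    [0, 0.08, 0],
    [0, 0.08, 0],
  ],
  rot=[
    [0, 0, 0],
    [0, 0, 0],
    [0, 0, 0],
    [0, 0, 0],
  ],
)

```text
clock: 6.37
eef_pos: [479.2, 294.3, 97.2]
tcp_rot: [-3.141, 0.0, 1.426]
contact_force: [0.2, 0.2, 0.4]
opening: -0.002
grasp_force: 0.0
```

play_rows(
  dp=[
    [0, -0.3, 0],
    [0, -0.6, 0],
    [0, -0.9, 0],
    [0, -1.3, 0],
    [0, -1.7, 0],
  ],
  rot=[
    [0, 0, 0],
    [0, 0, 0],
    [0, 0, 0],
    [0, 0, 0],
    [0, 0, 0],
  ],
)

```text
clock: 6.78
eef_pos: [410.1, 304.2, 97.3]
tcp_rot: [-3.141, 0.0, 1.426]
contact_force: [0.3, 0.0, 0.2]
opening: -0.0
grasp_force: 0.0
```

play_rows(
  dp=[
    [0, 0, -0.7],
    [0, 0, -1.4],
    [0, 0, -2.1],
    [0, 0, -2.8],
    [0, 0, -2.8],
  ],
  rot=[
    [0, 0, 0],
    [0, 0, 0],
    [0, 0, 0],
    [0, 0, 0],
    [0, 0, 0],
  ],
)

```text
clock: 7.2
eef_pos: [413.0, 306.2, 214.4]
tcp_rot: [3.136, -0.006, 1.427]
contact_force: [-0.5, 0.6, 1.1]
opening: -0.0
grasp_force: 0.0
```

Run:
```python
from h import *
z=lambda i:cv2.resize(i[...,::-1],None,fx=5,fy=5,interpolation=cv2.INTER_CUBIC)
cv2.imwrite('pics/c3.png',np.hstack([z(optics.grab_frame('top')['color'][180:255,195:265]),z(optics.grab_frame('side')['color'][110:185,260:340])]))
```

```text
(no output)
```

View pics/c3.png

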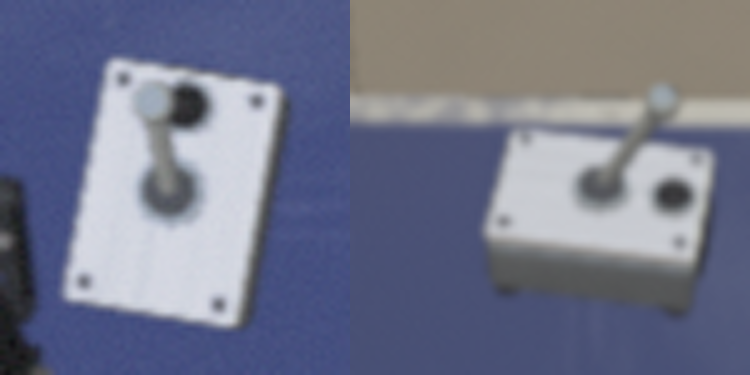

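The lever now leans towards the lens: its ball is at crop (153,101) in the top view and (662,100) in the side view, where the on position was predicted. The arm is clear of everything, so I'll hand in.

```bash
python3 -c "
from rig import r
print(r.sign_off())"
```

```text
the job is handed in; nothing more can be done
None
```

By touch the long lever was off, so I flipped it on; a final camera check showed it leaning towards the lens, the short lever was not touched, and I handed in at about 7 s with the arm clear.

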